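Scour the lacquer mixing rods and put them up in their vials

ROBOT

A 7-joint arm with a two-finger parallel gripper is mounted at the origin on the work surface. World frame = base frame: x ahead of the robot, y to its left, z up, the work surface at z = 0. Lengths are in mm, angles in rad, forces in N, time in s.
With the tool pointing down it reaches from about 400 to 850 mm from the base axis. Payload 4.5 kg.
Tool frame: the origin (TCP) lies at the very end of the fingers, on their centre line; the grasp point (between the pads) lies 19 mm behind it (grip_point_offset is the distance from the TCP to the grasp point, in mm); z points along the fingers, y is the line along which they close (so a half turn about z gives the same grasp; the last joint's range is limited). The gripper opens to 88 mm and grips with 3 to 60 N. Pads are 18 mm wide; open, the fingers measure 123 mm over their backs; the gripper's body (75 mm by 187 mm) begins 45 mm behind the grasp point.
Start: joints at [-1.141, 0.689, -0.195, 1.565, 0.157, 0.902, -0.215], TCP at [240.95, 576.712, 238.743] pointing down, gripper open.
Joint ranges: [-3.01, 3.01], [-0.46, 2.08], [-1.47, 1.51], [0.13, 2.56], [-1, 4.14], [0.04, 2.09], [-2.66, 2.66]. Speed limits (rad/s): [2.57, 2.57, 3.14, 3.14, 3.14, 3.14, 3.14].

INTERFACE

Orientations are given as a rotation vector (axis times angle).
In Python, from cell import * gives the robot as it stands.
- The arm moves only by the tool servo_tool, never from a script. Its argument "targets" is text: rows parted by semicolons, each of 4 numbers parted by spaces: the shift along the world's x, y, z as a fraction of full scale, then the turn about the world's z as a fraction of full scale. In form: tx ty tz roll; .... A call has 1 to 20 rows; each row is the pose to reach, as a shift and turn from the pose commanded when the call began, turning the shorter way round; what a row does not reach only later rows make up. Full scale, the value 1, is 0.5 m for a shift and 180 degrees for a turn. A row lasts 1/12 s, in which the tool goes at most 41.7 mm and 7.16 degrees, less where a joint would pass 70% of its speed; a pose out of reach is approached as far as the arm can. A call with a number of a shift or a turn outside -1 to 1 is refused whole. A call with a gripper value outside its range is refused whole. "fingers" is the opening, from 0 (shut) to 1 (fully open), set as the call begins (left out, the last holds). The fingers move at their own pace and stop on an object; "newtons" is the grip in N (left out, the last holds). Time passes only in rows, so rows that repeat a pose let the fingers close. It gives the time, the measured TCP pose, the force, the opening and the grip force at its end, in the units of the state.
- read_state(): the state, without advancing time (a new reading comes with each control period).
- snapshot(name): name is "side" or "top" or "wrist"; returns a dict with "image" (480x640x3 uint8, blue, green, red), "intrinsics" (3x3 intrinsics, pixels), "R" (3x3) and "t" (3): a world point X has camera coordinates R X + t. Camera axes: x right, y down, z forward; pixel columns grow to the right and rows downward; lengths in mm; the calibration is good to about 2 mm. A picture is of the moment at which its call begins. There is no depth.
- close_job(): hands the job in; it is judged then, once.
The state is a dict: "clock": time; "joint_pos": joint angles; "joint_velocities": joint speeds; "effort": joint torques, N m; "tool_pos": TCP position; "tool_rot": TCP orientation; "ft_force": force on the tool from outside, world axes, zero at the start; "wrist_torque": the same for the moment, N m; "finger_gap": opening from 0.0 (shut) to 1.0 (fully open); "grip_force": force on a finger pad.
Only numpy, scipy, OpenCV 4.12 (cv2) and the standard library are available. Lean on these libraries where they do the work, as an engineer would, in place of code of your own. Each camera call takes 0.05 s, during which the arm holds its last target. There are 200 camera calls.

TASK

Clean the mixing rods that hang in the stand and put them away, one at a time, from the shortest handle to the longest: stir each rod round and round in the bowl of scouring beads (two or three turns), its tip close to the bottom and the circle wide enough to drive the beads about on all sides, then push it with the gripper all the way down into an empty stoneware vial, keeping hold until its collar sits on the mouth, and let go. Keep all the beads in the bowl, leave the vials and the bowl standing upright, and do not disturb the upturned bowl, the tin or the brush.

Things in the scene. Friction and masses are not known exactly. Their poses are not given: they have to be found in the camera images.
- stand: Fixed wooden rod stand: plate 70 x 230 mm, top 105 mm above the bench, on two end boards. Origin under its centre on the bench; y along its length, x across. Three 17 mm through-holes at y = -80, 0, +80 mm; each rod present hangs upright in one, its collar on the plate. Which rod is in which hole varies.
- bowl: Loose red lacquer bowl of 0.5 kg holding seven loose beads; origin under its centre, z up. Small flat inner floor 8 mm above the bench, about 37 mm in radius, nearly covered by the beads; from it the inside slopes up at about 45 degrees to 70 mm radius at 36 mm up, then steeply to the rim, 66 mm up and 82 mm in outer radius. Beads pushed up the slope roll back.
- rod_short: Bamboo rod with the shortest handle, 60 g, round; z up to the handle. Origin: its lower tip. Shaft 12 mm in diameter, 85 mm long, stained red low down, round-ended; on it a collar (34 mm diameter, 6 mm thick), and above that a round handle of 18 mm diameter, 50 mm long. None if absent; two or three rods are present.
- rod_short_collar (a point): Centre of the underside of the collar of rod_short, 85 mm above its origin (the tip)
- rod_middle: Bamboo rod with the middle handle, 60 g, round; z up to the handle. Origin: its lower tip. Shaft 12 mm in diameter, 85 mm long, stained red low down, round-ended; on it a collar (34 mm diameter, 6 mm thick), and above that a round handle of 18 mm diameter, 70 mm long. None if absent; two or three rods are present.
- rod_middle_collar (a point): Centre of the underside of the collar of rod_middle, 85 mm above its origin (the tip)
- rod_long: Bamboo rod with the longest handle, 60 g, round; z up to the handle. Origin: its lower tip. Shaft 12 mm in diameter, 85 mm long, stained red low down, round-ended; on it a collar (34 mm diameter, 6 mm thick), and above that a round handle of 18 mm diameter, 90 mm long. None if absent; two or three rods are present.
- rod_long_collar (a point): Centre of the underside of the collar of rod_long, 85 mm above its origin (the tip)
- vial_a: Loose upright stoneware vial, 0.4 kg, one of three alike; origin under its centre. Body 68 mm across up to 65 mm, neck 27 mm, mouth (33 mm outside) 112 mm up. Bore 17 mm in diameter, 92 mm deep, flaring to 25 mm at the mouth: a seated rod's collar rests on the mouth, its underside 112 mm above the vial's origin. All start empty; any rod fits any vial, one rod each.
- vial_b: Loose upright stoneware vial, 0.4 kg, one of three alike; origin under its centre. Body 68 mm across up to 65 mm, neck 27 mm, mouth (33 mm outside) 112 mm up. Bore 17 mm in diameter, 92 mm deep, flaring to 25 mm at the mouth: a seated rod's collar rests on the mouth, its underside 112 mm above the vial's origin. All start empty; any rod fits any vial, one rod each.
- vial_c: Loose upright stoneware vial, 0.4 kg, one of three alike; origin under its centre. Body 68 mm across up to 65 mm, neck 27 mm, mouth (33 mm outside) 112 mm up. Bore 17 mm in diameter, 92 mm deep, flaring to 25 mm at the mouth: a seated rod's collar rests on the mouth, its underside 112 mm above the vial's origin. All start empty; any rod fits any vial, one rod each.
- bead0: Pale stone scouring ball, 24 mm in diameter, 16 g, loose in the bowl; origin at its centre
- bead1: Pale stone scouring ball, 24 mm in diameter, 16 g, loose in the bowl; origin at its centre
- bead2: Pale stone scouring ball, 24 mm in diameter, 16 g, loose in the bowl; origin at its centre
- bead3: Pale stone scouring ball, 24 mm in diameter, 16 g, loose in the bowl; origin at its centre
- bead4: Pale stone scouring ball, 24 mm in diameter, 16 g, loose in the bowl; origin at its centre
- bead5: Pale stone scouring ball, 24 mm in diameter, 16 g, loose in the bowl; origin at its centre
- bead6: Pale stone scouring ball, 24 mm in diameter, 16 g, loose in the bowl; origin at its centre
- spare_bowl: Bystander: upturned black bowl, 116 mm across, 63 mm high, loose; origin under its centre
- tin: Bystander: closed steel tin, 70 mm across, 90 mm high, loose; origin under its centre
- brush: Bystander: hand brush lying flat on the bench between the robot and the work, loose, low (under 40 mm)
There are look-alikes about, which are no part of the job. Leave any orange look-alike of the vial_b alone.

How it is judged (in metres and radians):
On the way, in this order (a step that is already met when the one before it is completed fails the run):
1. the short-handled rod, tip low among the beads, sweeps the far side of the bowl, pushing beads (horizontal distance between rod_short and bowl below 0.055 m and z of rod_short in the frame of bowl below 0.025 m and x of rod_short in the frame of bowl above 0.01 m and linear speed of rod_short above 0.01 m/s and (contact force between rod_short and bead0 above 0.02 N or contact force between rod_short and bead1 above 0.02 N or contact force between rod_short and bead2 above 0.02 N or contact force between rod_short and bead3 above 0.02 N or contact force between rod_short and bead4 above 0.02 N or contact force between rod_short and bead5 above 0.02 N or contact force between rod_short and bead6 above 0.02 N)), for 0.1 s.
2. the short-handled rod, tip still low among the beads, then sweeps the near side, pushing beads (horizontal distance between rod_short and bowl below 0.055 m and z of rod_short in the frame of bowl below 0.025 m and x of rod_short in the frame of bowl below -0.01 m and linear speed of rod_short above 0.01 m/s and (contact force between rod_short and bead0 above 0.02 N or contact force between rod_short and bead1 above 0.02 N or contact force between rod_short and bead2 above 0.02 N or contact force between rod_short and bead3 above 0.02 N or contact force between rod_short and bead4 above 0.02 N or contact force between rod_short and bead5 above 0.02 N or contact force between rod_short and bead6 above 0.02 N)), for 0.1 s.
3. the short-handled rod is pushed by the fingers down into a vial until its collar is at the mouth (((z of rod_short_collar in the frame of vial_a between 0.1 and 0.118 m and horizontal distance between rod_short_collar and vial_a below 0.012 m) or (z of rod_short_collar in the frame of vial_b between 0.1 and 0.118 m and horizontal distance between rod_short_collar and vial_b below 0.012 m) or (z of rod_short_collar in the frame of vial_c between 0.1 and 0.118 m and horizontal distance between rod_short_collar and vial_c below 0.012 m)) and contact force between the fingers and rod_short above 0.5 N), for 0.1 s.
4. the middle rod, tip low among the beads, sweeps the far side of the bowl, pushing beads (horizontal distance between rod_middle and bowl below 0.055 m and z of rod_middle in the frame of bowl below 0.025 m and x of rod_middle in the frame of bowl above 0.01 m and linear speed of rod_middle above 0.01 m/s and (contact force between rod_middle and bead0 above 0.02 N or contact force between rod_middle and bead1 above 0.02 N or contact force between rod_middle and bead2 above 0.02 N or contact force between rod_middle and bead3 above 0.02 N or contact force between rod_middle and bead4 above 0.02 N or contact force between rod_middle and bead5 above 0.02 N or contact force between rod_middle and bead6 above 0.02 N)), for 0.1 s.
5. the middle rod, tip still low among the beads, then sweeps the near side, pushing beads (horizontal distance between rod_middle and bowl below 0.055 m and z of rod_middle in the frame of bowl below 0.025 m and x of rod_middle in the frame of bowl below -0.01 m and linear speed of rod_middle above 0.01 m/s and (contact force between rod_middle and bead0 above 0.02 N or contact force between rod_middle and bead1 above 0.02 N or contact force between rod_middle and bead2 above 0.02 N or contact force between rod_middle and bead3 above 0.02 N or contact force between rod_middle and bead4 above 0.02 N or contact force between rod_middle and bead5 above 0.02 N or contact force between rod_middle and bead6 above 0.02 N)), for 0.1 s.
6. the middle rod is pushed by the fingers down into a vial until its collar is at the mouth (((z of rod_middle_collar in the frame of vial_a between 0.1 and 0.118 m and horizontal distance between rod_middle_collar and vial_a below 0.012 m) or (z of rod_middle_collar in the frame of vial_b between 0.1 and 0.118 m and horizontal distance between rod_middle_collar and vial_b below 0.012 m) or (z of rod_middle_collar in the frame of vial_c between 0.1 and 0.118 m and horizontal distance between rod_middle_collar and vial_c below 0.012 m)) and contact force between the fingers and rod_middle above 0.5 N), for 0.1 s.
7. the long-handled rod, tip low among the beads, sweeps the far side of the bowl, pushing beads (horizontal distance between rod_long and bowl below 0.055 m and z of rod_long in the frame of bowl below 0.025 m and x of rod_long in the frame of bowl above 0.01 m and linear speed of rod_long above 0.01 m/s and (contact force between rod_long and bead0 above 0.02 N or contact force between rod_long and bead1 above 0.02 N or contact force between rod_long and bead2 above 0.02 N or contact force between rod_long and bead3 above 0.02 N or contact force between rod_long and bead4 above 0.02 N or contact force between rod_long and bead5 above 0.02 N or contact force between rod_long and bead6 above 0.02 N)), for 0.1 s.
8. the long-handled rod, tip still low among the beads, then sweeps the near side, pushing beads (horizontal distance between rod_long and bowl below 0.055 m and z of rod_long in the frame of bowl below 0.025 m and x of rod_long in the frame of bowl below -0.01 m and linear speed of rod_long above 0.01 m/s and (contact force between rod_long and bead0 above 0.02 N or contact force between rod_long and bead1 above 0.02 N or contact force between rod_long and bead2 above 0.02 N or contact force between rod_long and bead3 above 0.02 N or contact force between rod_long and bead4 above 0.02 N or contact force between rod_long and bead5 above 0.02 N or contact force between rod_long and bead6 above 0.02 N)), for 0.1 s.
9. the long-handled rod is pushed by the fingers down into a vial until its collar is at the mouth (((z of rod_long_collar in the frame of vial_a between 0.1 and 0.118 m and horizontal distance between rod_long_collar and vial_a below 0.012 m) or (z of rod_long_collar in the frame of vial_b between 0.1 and 0.118 m and horizontal distance between rod_long_collar and vial_b below 0.012 m) or (z of rod_long_collar in the frame of vial_c between 0.1 and 0.118 m and horizontal distance between rod_long_collar and vial_c below 0.012 m)) and contact force between the fingers and rod_long above 0.5 N), for 0.1 s.
At the end, for the whole second after the job is handed in: Every rod present stands at rest in a vial with its collar within 6 mm of the mouth and within 8 mm of its axis; vials and bowl stand upright (within 7 degrees); all seven beads are in the bowl (((z of rod_short_collar in the frame of vial_a between 0.1 and 0.118 m and horizontal distance between rod_short_collar and vial_a below 0.008 m) or (z of rod_short_collar in the frame of vial_b between 0.1 and 0.118 m and horizontal distance between rod_short_collar and vial_b below 0.008 m) or (z of rod_short_collar in the frame of vial_c between 0.1 and 0.118 m and horizontal distance between rod_short_collar and vial_c below 0.008 m)) and ((z of rod_middle_collar in the frame of vial_a between 0.1 and 0.118 m and horizontal distance between rod_middle_collar and vial_a below 0.008 m) or (z of rod_middle_collar in the frame of vial_b between 0.1 and 0.118 m and horizontal distance between rod_middle_collar and vial_b below 0.008 m) or (z of rod_middle_collar in the frame of vial_c between 0.1 and 0.118 m and horizontal distance between rod_middle_collar and vial_c below 0.008 m)) and ((z of rod_long_collar in the frame of vial_a between 0.1 and 0.118 m and horizontal distance between rod_long_collar and vial_a below 0.008 m) or (z of rod_long_collar in the frame of vial_b between 0.1 and 0.118 m and horizontal distance between rod_long_collar and vial_b below 0.008 m) or (z of rod_long_collar in the frame of vial_c between 0.1 and 0.118 m and horizontal distance between rod_long_collar and vial_c below 0.008 m)) and linear speed of each of rod_short, rod_middle, rod_long below 0.03 m/s and angle between each of vial_a, vial_b, vial_c, bowl's own z axis and vertical below 0.12 rad and horizontal distance between each of bead0, bead1, bead2, bead3, bead4, bead5, bead6 and bowl below 0.08 m and z of each of bead0, bead1, bead2, bead3, bead4, bead5, bead6 in the frame of bowl below 0.066 m); the robot touches nothing.
It fails at once if the upturned bowl is moved more than 30 mm (distance of spare_bowl from where it was at the start of the episode above 0.03 m).
It fails at once if the tin is moved more than 30 mm (distance of tin from where it was at the start of the episode above 0.03 m).
It fails at once if the brush is moved more than 30 mm (distance of brush from where it was at the start of the episode above 0.03 m).
Of rod_short, rod_middle, rod_long only 2 to 3 are there at a start; the rules pass over those that are not, and their reading is None.
At some moment in a run one of vial_a, vial_b, vial_c may be knocked a few centimetres aside while the robot is not near it.
It also fails if it takes over 210 s, if anything falls off the work surface, if the arm or the gripper's body presses on something with over 40 N, if the wrist force passes 120 N, or if a joint passes its speed limit or range.

## Working session

There is one attempt and no reset: what is moved stays moved. The work goes in short steps, Python scripts to look and compute and a tool call to move; the robot and the scene stay as the last step left them, time stands still between calls to the robot, and variables do not carry over. Pictures are saved under pics/ and viewed, at most 14 in all, crops included, and the job is handed in when it is done.

Besides the shell and the picture viewer there is one more tool, called after "Call:" by a JSON object that holds its "method" and its "body". servo_tool: Moves the arm, as the interface text tells. Its arguments: {"type":"object","properties":{"targets":{"type":"string"},"fingers":{"type":"number"},"newtons":{"type":"number"}},"required":["targets"]}

```bash
mkdir -p pics; cat > h.py <<'E'
from cell import *
import numpy as np, cv2
def snap(n,f=None):
    s=snapshot(n); s={k:(np.array(v) if k!="image" else v) for k,v in s.items()}
    if f: cv2.imwrite("pics/"+f,s["image"])
    return s
def ray(s,u,v):
    R,t,K=s["R"],s["t"].ravel(),s["intrinsics"]
    return -R.T@t, R.T@np.linalg.solve(K,[u,v,1.])
def onz(s,u,v,z):
    c,d=ray(s,u,v); return c+d*(z-c[2])/d[2]
def proj(s,X):
    p=s["intrinsics"]@(s["R"]@np.array(X,float)+s["t"].ravel()); return p[:2]/p[2]
E
python3 - <<'E'
from h import *
for n in("top","side"):
    s=snap(n,n+"0.png"); c,d=ray(s,320,240); print(n,c.round(),d.round(2),s["intrinsics"][0,0])
print(read_state())
E
```

```text
top [ 525.  -11. 1018.] [ 0.06  0.03 -1.  ] 486.2253952913455
side [ 410. -732.  775.] [ 0.17  0.72 -0.67] 542.5298201236891
{'clock': 0.1, 'joint_pos': array([-1.14121188,  0.68990522, -0.19452104,  1.56623201,  0.15729357,
        0.90248247, -0.21510837]), 'joint_velocities': array([-0.00074057, -0.0029578 , -0.00068579, -0.00075606, -0.00079146,
       -0.00112258,  0.00069405]), 'effort': array([-2.70804645e-03, -5.28495383e+01, -1.27129264e+00, -1.53837419e+01,
       -5.25332254e-02,  1.92181105e-03,  3.43364820e-05]), 'tool_pos': array([240.77849768, 576.15091441, 237.989198  ]), 'tool_rot': array([-6.17506866e-01, -3.08008893e+00,  2.54965277e-03]), 'ft_force': array([ 0.02681608, -0.31909654, -0.36501085]), 'wrist_torque': array([-0.00655493, -0.00067858,  0.00712004]), 'grip_force': 0.0, 'finger_gap': 0.9982813517304396}
```

View pics/top0.png

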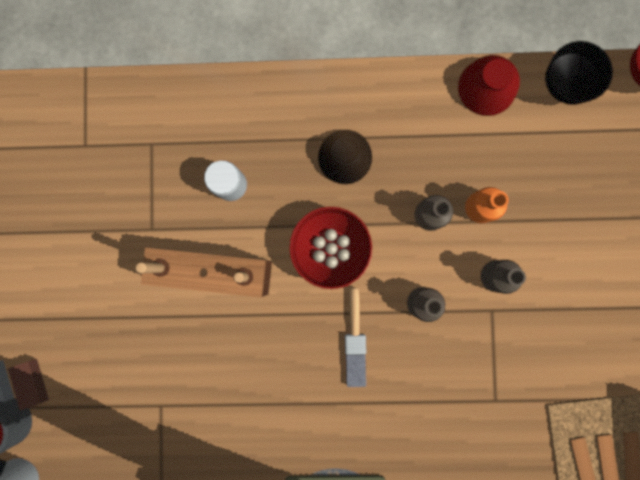

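View pics/side0.png

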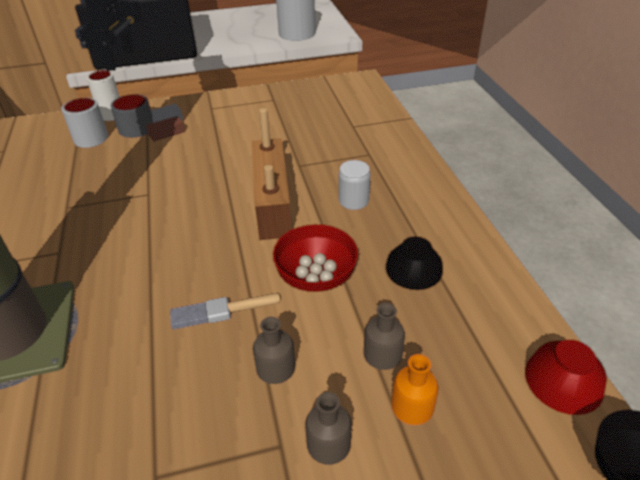

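Top view: the dark grey vials are at (434,210), (503,276) and (427,303). The orange one at (490,203) is the look-alike, to be left alone. The red bowl with beads is at (331,248). The rods are in the stand's end holes, at about (150,268) and (241,276); the middle hole (203,271) is empty. The tin is at (225,180), the black bowl at (345,157) and the brush at (355,340). I'll confirm with one enlarged crop.

```bash
python3 - <<'E'
from h import *
a=cv2.imread("pics/top0.png");b=cv2.imread("pics/side0.png")
f=lambda i,x,y,w,h:cv2.resize(i[y:y+h,x:x+w],(400,300),interpolation=cv2.INTER_CUBIC)
cv2.imwrite("pics/crop0.png",np.vstack([np.hstack([f(a,400,180,140,105+40)[:300],f(a,130,220,160,120)]),np.hstack([f(b,240,290,240,180),f(b,220,100,120,90)])]))
E
```

```text
(no output)
```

View pics/crop0.png

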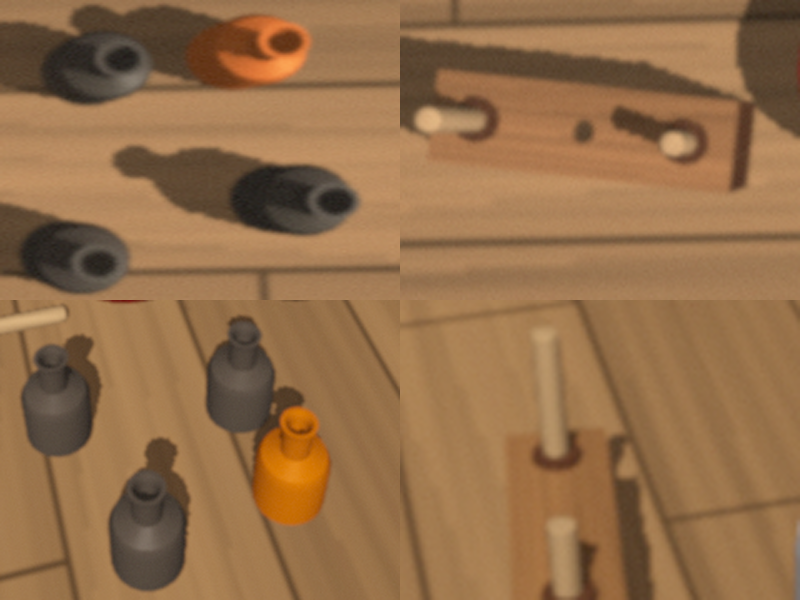

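The crop confirms three dark vials plus the orange look-alike, and two rods: a short handle in the right hole and a clearly longer one in the left hole. Now to triangulate.

```bash
python3 - <<'E'
from h import *
t=snap("top");s=snap("side")
def tri(a,b):
    (c1,d1),(c2,d2)=ray(t,*a),ray(s,*b)
    d1/=np.linalg.norm(d1);d2/=np.linalg.norm(d2)
    k=np.linalg.lstsq(np.c_[d1,-d2],c2-c1,rcond=None)[0]
    p,q=c1+k[0]*d1,c2+k[1]*d2
    return ((p+q)/2).round(1),np.linalg.norm(p-q).round(1)
for n,a,b in[("A",(443.4,209),(385.8,310)),("B",(434.3,307.1),(270.6,325.5)),("C",(516.6,276.7),(328,403.5)),("shorttop",(240,277.6),(268.6,167)),("longtop",(141.2,268),(263.5,110.5))]:
    print(n,*tri(a,b),onz(t,*a,112).round(1))
print("holes z105/111",onz(t,159.6,267.6,109).round(1),onz(t,203.2,272.4,105).round(1),onz(t,244,276.8,109).round(1))
for h in(161,181,201):print(h,onz(t,240,277.6,h).round(1),onz(t,141.2,268,h).round(1))
# bowl rim: red mask
for c,box,nm in((t,(270,190,390,300),"t"),(s,(260,215,370,300),"s")):
    x0,y0,x1,y1=box;i=c["image"][y0:y1,x0:x1].astype(int)
    m=((i[...,2]>60)&(i[...,2]>2.2*i[...,1])).astype(np.uint8)
    k=max(cv2.findContours(m,0,1)[0],key=cv2.contourArea).reshape(-1,2)+[x0,y0]
    h=cv2.convexHull(k.astype(np.int32)).reshape(-1,2)
    if nm=="t":
        P=np.array([onz(c,*p,66)[:2] for p in h]);A=np.c_[2*P,np.ones(len(P))]
        r=np.linalg.lstsq(A,(P**2).sum(1),rcond=None)[0];print("bowl",r[:2].round(1),np.sqrt(r[2]+r[:2]@r[:2]).round(1))
# beads
i=t["image"].astype(int);m=(i.min(2)>120)
m[:200]=0;m[290:]=0;m[:,:290]=0;m[:,375:]=0
n,l,st,ce=cv2.connectedComponentsWithStats(m.astype(np.uint8))
for k in range(1,n):
    if st[k,4]>8:print("bead",st[k,4],ce[k].round(1),onz(t,*ce[k],20).round(1))
E
```

```text
A [ 631.1 -214.2  117. ] 1.6 [ 630.9 -215.2  112. ]
B [ 450.8 -192.3  111.7] 1.9 [ 449.9 -192.1  112. ]
C [ 502.9 -344.9  110.9] 1.0 [ 502.4 -344.3  112. ]
shorttop [514.2 156.3 163.7] 2.4 [512.2 166.7 112. ]
longtop [534.8 318.  198.9] 2.6 [534.5 353.2 112. ]
holes z105/111 [534.4 319.3 109. ] [523.5 237.7 105. ] [513.5 159.7 109. ]
161 [512.9 157.1 161. ] [533.9 333.5 161. ]
181 [513.2 153.1 181. ] [533.7 325.5 181. ]
201 [513.5 149.2 201. ] [533.5 317.4 201. ]
bowl [567.4  -2.3] 79.9
bead 61 [331.8 235. ] [594.1  -6.1  20. ]
bead 59 [344.3 241.3] [580.4 -31.5  20. ]
bead 61 [320.4 242.4] [579.4  17.6  20. ]
bead 61 [332.5 248.7] [565.9  -6.9  20. ]
bead 58 [344.5 254.9] [552.6 -31.3  20. ]
bead 60 [320.2 256.2] [551.   18.7  20. ]
bead 60 [332.7 262. ] [538.6  -6.7  20. ]
```

Call:
{"method": "servo_tool", "body": {"targets": "0.1 -0.1 0.03 -0.04;0.2 -0.2 0.03 -0.08;0.25 -0.28 0.03 -0.12;0.3 -0.36 0.03 -0.16;0.35 -0.44 0.03 -0.2;0.4 -0.52 0.03 -0.24;0.45 -0.6 0.03 -0.28;0.5 -0.68 0.03 -0.32;0.52 -0.74 0.03 -0.35;0.535 -0.79 0.03 -0.374;0.545 -0.836 0.03 -0.374;0.545 -0.836 0.03 -0.374;0.545 -0.836 0.03 -0.374;0.545 -0.836 0.03 -0.374;0.545 -0.836 0.03 -0.374;0.545 -0.836 0.03 -0.374;0.545 -0.836 0.03 -0.374;0.545 -0.836 0.03 -0.374;0.545 -0.836 0.03 -0.374;0.545 -0.836 0.03 -0.374", "fingers": 0.6, "newtons": 40}}

```text
clock: 1.87
tool_pos: [513.2, 159.5, 253.7]
tool_rot: [-2.22, -2.223, -0.0]
ft_force: [0.4, 0.3, 0.6]
finger_gap: 0.599
grip_force: 0.0
```

```bash
python3 - <<'E'
from h import *
s=snap("wrist","w1.png"); print(proj(s,[513.5,158.5,161]),proj(s,[513.5,158.5,111]))
E
```

```text
[315.68558091 243.01792411] [315.89429836 222.10299157]
```

View pics/w1.png

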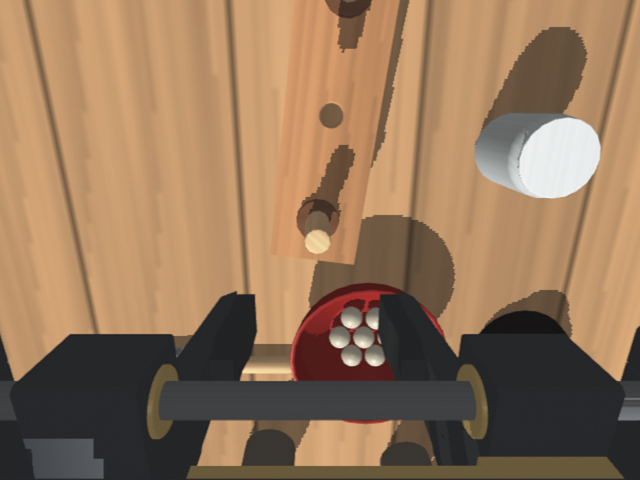

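The wrist view shows the short rod's handle top at (317,241), against a predicted (316,243), so the fix is good. Descending.

Call:
{"method": "servo_tool", "body": {"targets": "0 -0.001 -0.04 0;0 -0.001 -0.08 0;0 -0.001 -0.12 0;0 -0.001 -0.16 0;0 -0.001 -0.2 0;0 -0.001 -0.235 0;0 -0.001 -0.26 0;0 -0.001 -0.268 0;0 -0.001 -0.268 0;0 -0.001 -0.268 0;0 -0.001 -0.268 0"}}

```text
clock: 2.83
tool_pos: [514.1, 158.4, 120.6]
tool_rot: [2.221, 2.221, 0.002]
ft_force: [1.4, -0.8, -0.0]
finger_gap: 0.599
grip_force: 0.0
```

Call:
{"method": "servo_tool", "body": {"targets": "0 0 0 0;0 0 0 0;0 0 0 0;0 0 0 0;0 0 0 0;0 0 0 0;0 0 0 0;0 0 0 0;0 0 0 0;0 0 0 0;0 0 0 0;0 0 0 0", "fingers": 0}}

```text
clock: 3.83
tool_pos: [513.5, 158.2, 119.8]
tool_rot: [2.221, 2.222, 0.0]
ft_force: [0.2, 0.2, 3.2]
finger_gap: 0.191
grip_force: 39.9
```

Call:
{"method": "servo_tool", "body": {"targets": "0 0 0.01 0;0 0 0.03 0;0 0 0.05 0;0 0 0.08 0;0 0 0.11 0;0 0 0.14 0;0 0 0.17 0;0 0 0.2 0;0 0 0.22 0;0 0 0.23 0;0 0 0.23 0;0 0 0.23 0"}}

```text
clock: 4.83
tool_pos: [513.4, 158.2, 235.0]
tool_rot: [2.221, 2.221, 0.001]
ft_force: [0.2, -0.7, -0.7]
finger_gap: 0.192
grip_force: 39.9
```

Call:
{"method": "servo_tool", "body": {"targets": "0.02 -0.04 0 0;0.04 -0.09 0 0;0.06 -0.14 0 0;0.08 -0.19 0 0;0.095 -0.23 0 0;0.105 -0.254 0 0;0.105 -0.254 0 0;0.105 -0.254 -0.03 0;0.105 -0.254 -0.07 0;0.105 -0.254 -0.11 0;0.105 -0.254 -0.15 0;0.105 -0.254 -0.18 0;0.105 -0.254 -0.205 0;0.105 -0.254 -0.22 0;0.105 -0.254 -0.23 0;0.105 -0.254 -0.24 0;0.105 -0.254 -0.24 0;0.105 -0.254 -0.24 0"}}

```text
clock: 6.33
tool_pos: [566.1, 31.5, 115.0]
tool_rot: [2.221, 2.222, 0.001]
ft_force: [-0.7, 0.0, -0.6]
finger_gap: 0.194
grip_force: 39.9
```

Call:
{"method": "servo_tool", "body": {"targets": "0.023 -0.014 0 0;0.038 -0.029 0 0;0.049 -0.045 0 0;0.055 -0.063 0 0;0.055 -0.081 0 0;0.049 -0.099 0 0;0.037 -0.113 0 0;0.02 -0.123 0 0;0.002 -0.126 0 0;-0.016 -0.123 0 0;-0.033 -0.113 0 0;-0.045 -0.099 0 0;-0.051 -0.081 0 0;-0.051 -0.063 0 0;-0.045 -0.045 0 0;-0.033 -0.031 0 0;-0.016 -0.021 0 0;0.002 -0.018 0 0"}}

```text
clock: 7.83
tool_pos: [564.7, 22.2, 114.3]
tool_rot: [-2.218, -2.221, 0.008]
ft_force: [-1.7, -2.9, 1.3]
finger_gap: 0.192
grip_force: 40.0
```

```bash
python3 - <<'E'
from h import *
s=snap("side","s1.png");t=snap("top","t1.png")
a=s["image"][200:320,240:400];b=t["image"][190:310,260:420]
cv2.imwrite("pics/c1.png",cv2.resize(np.hstack([a,b]),(800,300),interpolation=cv2.INTER_CUBIC))
E
```

```text
(no output)
```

View pics/c1.png

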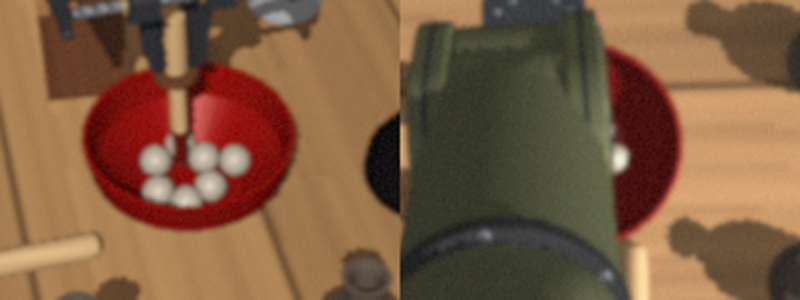

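All the beads are in the bowl and the rod tip is low among them (crop (180,150)). Two more turns.

Call:
{"method": "servo_tool", "body": {"targets": "0.018 -0.003 0 0;0.035 -0.013 0 0;0.047 -0.027 0 0;0.053 -0.045 0 0;0.053 -0.063 0 0;0.047 -0.081 0 0;0.035 -0.095 0 0;0.018 -0.105 0 0;0 -0.108 0 0;-0.018 -0.105 0 0;-0.035 -0.095 0 0;-0.047 -0.081 0 0;-0.053 -0.063 0 0;-0.053 -0.045 0 0;-0.047 -0.027 0 0;-0.035 -0.013 0 0;-0.018 -0.003 0 0;0 0 0 0"}}

```text
clock: 9.43
tool_pos: [565.3, 23.1, 114.1]
tool_rot: [-2.217, -2.221, 0.007]
ft_force: [-1.9, -3.6, 0.9]
finger_gap: 0.193
grip_force: 40.0
```

Call:
{"method": "servo_tool", "body": {"targets": "0.018 -0.003 0 0;0.035 -0.013 0 0;0.047 -0.027 0 0;0.053 -0.045 0 0;0.053 -0.063 0 0;0.047 -0.081 0 0;0.035 -0.095 0 0;0.018 -0.105 0 0;0 -0.108 0 0;-0.018 -0.105 0 0;-0.035 -0.095 0 0;-0.047 -0.081 0 0;-0.053 -0.063 0 0;-0.053 -0.045 0 0;-0.047 -0.027 0 0;-0.035 -0.013 0 0;-0.018 -0.003 0 0;0 0 0 0"}}

```text
clock: 10.93
tool_pos: [565.4, 24.0, 113.9]
tool_rot: [-2.217, -2.221, 0.005]
ft_force: [-1.5, -2.5, -0.1]
finger_gap: 0.19
grip_force: 40.0
```

Call:
{"method": "servo_tool", "body": {"targets": "0 0 0 0;0 -0.01 0.01 0;0 -0.02 0.03 0;0 -0.03 0.06 0;0 -0.04 0.1 0;0 -0.04 0.14 0;0 -0.04 0.18 0;0 -0.04 0.22 0;0 -0.04 0.26 0;0 -0.04 0.29 0;0 -0.04 0.3 0;0 -0.04 0.3 0"}}

```text
clock: 11.93
tool_pos: [567.2, 1.8, 266.4]
tool_rot: [2.221, 2.22, 0.003]
ft_force: [0.0, 0.2, 0.1]
finger_gap: 0.195
grip_force: 40.0
```

```bash
python3 - <<'E'
from h import *
s=snap("side","s2.png");t=snap("top","t2.png")
cv2.imwrite("pics/c2.png",np.hstack([cv2.resize(s["image"],(400,300)),cv2.resize(t["image"][150:360,260:540],(400,300))]))
E
```

```text
(no output)
```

View pics/s2.png

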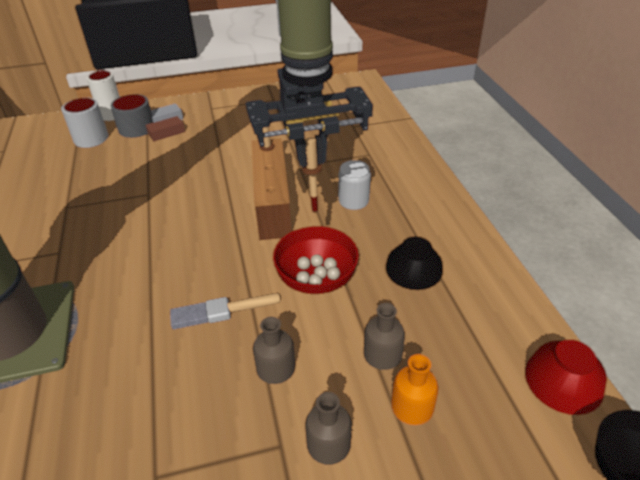

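The side view shows all 7 beads in the bowl, the vials unmoved, and the rod held with its red tip at (315,207). Going above vial B, whose mouth is at (271,325) here.

Call:
{"method": "servo_tool", "body": {"targets": "-0.02 -0.04 0 0;-0.05 -0.09 0 0;-0.08 -0.14 0 0;-0.11 -0.19 0 0;-0.14 -0.24 0 0;-0.17 -0.29 0 0;-0.2 -0.34 0 0;-0.222 -0.37 0 0;-0.233 -0.388 0 0;-0.233 -0.388 0 0;-0.233 -0.388 0 0;-0.233 -0.388 0 0;-0.233 -0.388 0 0;-0.233 -0.388 0 0"}}

```text
clock: 13.2
tool_pos: [451.2, -190.4, 264.6]
tool_rot: [-2.218, -2.224, -0.001]
ft_force: [0.4, -0.5, -0.3]
finger_gap: 0.192
grip_force: 40.0
```

```bash
python3 - <<'E'
from h import *
p=read_state()["tool_pos"];print(p)
s=snap("side","s3.png");w=snap("wrist","w3.png")
print(proj(s,p-[0,0,100]),proj(s,[450.5,-192,112]),proj(s,[502.7,-344.6,112]));print(proj(w,p-[0,0,100]),proj(w,[450.5,-192,112]))
cv2.imwrite("pics/c3.png",np.hstack([cv2.resize(s["image"][220:400,180:360],(400,400),interpolation=cv2.INTER_CUBIC),cv2.resize(w["image"],(400,300))[:, :].copy() if 0 else cv2.resize(w["image"][100:480,130:510],(400,400))]))
E
```

```text
[ 451.2208776  -190.4447885   264.58392087]
[267.05854116 301.95165035] [269.73598719 325.28511314] [327.45494281 402.95386842]
[315.41436671 237.74977113] [314.76246452 219.10524336]
```

View pics/c3.png

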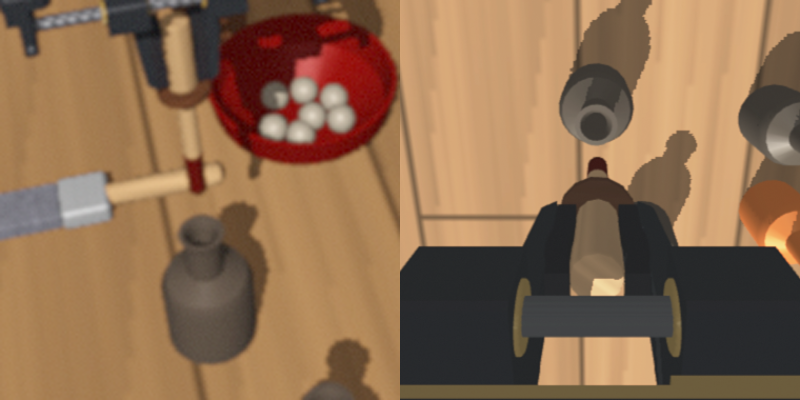

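```bash
python3 - <<'E'
from h import *
s=snap("side");w=snap("wrist");p=read_state()["tool_pos"];print(p)
def tri(a,b):
    (c1,d1),(c2,d2)=ray(s,*a),ray(w,*b)
    d1/=np.linalg.norm(d1);d2/=np.linalg.norm(d2)
    k=np.linalg.lstsq(np.c_[d1,-d2],c2-c1,rcond=None)[0]
    return ((c1+k[0]*d1+c2+k[1]*d2)/2).round(1),np.linalg.norm(c1+k[0]*d1-c2-k[1]*d2).round(1)
print("tip",tri((268.2,305.5),(317.2,253)));print("mouth",tri((270.6,325.5),(317.2,217)))
for d in([0,-5,-100],[0,-10,-100],[0,0,-92],[0,0,-108]):print(d,proj(s,p+d),proj(w,p+d))
i=w["image"].astype(int);m=(i[...,2]>1.8*i[...,1])&(i[...,2]>35);m[:235]=0;m[300:]=0;m[:,:290]=0;m[:,345:]=0
y,x=np.where(m);print([(r,x[y==r].min(),x[y==r].max()) for r in np.unique(y)][:30:3])
i=s["image"].astype(int);m=(i[...,2]>2.*i[...,1])&(i[...,2]>35);m[:270]=0;m[315:]=0;m[:,:255]=0;m[:,285:]=0
y,x=np.where(m);print([(r,x[y==r].min(),x[y==r].max()) for r in np.unique(y)])
E
```

```text
[ 450.72514792 -191.38093573  264.74929667]
tip (array([ 451.8, -200.7,  168. ]), np.float64(0.8))
mouth (array([ 452. , -191.2,  110.1]), np.float64(0.4))
[0, -5, -100] [267.41666698 304.88731481] [315.0893843  245.36550321]
[0, -10, -100] [268.00947597 307.39029981] [315.08218948 252.20553685]
[0, 0, -92] [266.35462802 298.81572446] [315.04153183 242.29218947]
[0, 0, -108] [267.29757124 305.95106259] [315.14867445 234.80990179]
[(np.int64(250), np.int64(315), np.int64(319)), (np.int64(253), np.int64(311), np.int64(323)), (np.int64(256), np.int64(310), np.int64(325)), (np.int64(259), np.int64(310), np.int64(325)), (np.int64(262), np.int64(309), np.int64(325))]
[(np.int64(270), np.int64(277), np.int64(284)), (np.int64(271), np.int64(277), np.int64(284)), (np.int64(272), np.int64(278), np.int64(284)), (np.int64(273), np.int64(278), np.int64(284)), (np.int64(274), np.int64(279), np.int64(284)), (np.int64(275), np.int64(279), np.int64(284)), (np.int64(276), np.int64(280), np.int64(284)), (np.int64(277), np.int64(281), np.int64(284)), (np.int64(278), np.int64(281), np.int64(284)), (np.int64(279), np.int64(282), np.int64(284)), (np.int64(280), np.int64(283), np.int64(284)), (np.int64(281), np.int64(284), np.int64(284)), (np.int64(292), np.int64(268), np.int64(269)), (np.int64(293), np.int64(264), np.int64(269)), (np.int64(294), np.int64(264), np.int64(270)), (np.int64(295), np.int64(264), np.int64(270)), (np.int64(296), np.int64(265), np.int64(270)), (np.int64(297), np.int64(265), np.int64(270)), (np.int64(298), np.int64(265), np.int64(270)), (np.int64(299), np.int64(265), np.int64(270)), (np.int64(300), np.int64(265), np.int64(270)), (np.int64(301), np.int64(266), np.int64(270)), (np.int64(302), np.int64(266), np.int64(270)), (np.int64(303), np.int64(266), np.int64(271)), (np.int64(304), np.int64(266), np.int64(271)), (np.int64(305), np.int64(266), np.int64(270)), (np.int64(306), np.int64(267), np.int64(269))]
```

Call:
{"method": "servo_tool", "body": {"targets": "0 0.018 0 0;0.002 0.018 -0.03 0;0.002 0.018 -0.06 0;0.002 0.018 -0.09 0;0.002 0.018 -0.1 0;0.002 0.018 -0.11 0;0.002 0.018 -0.12 0;0.002 0.018 -0.13 0;0.002 0.018 -0.13 0;0.002 0.018 -0.13 0", "newtons": 8}}

```text
clock: 14.23
tool_pos: [451.5, -182.8, 199.9]
tool_rot: [2.221, 2.221, 0.0]
ft_force: [-0.3, -0.5, -0.6]
finger_gap: 0.2
grip_force: 8.0
```

```bash
python3 - <<'E'
from h import *
s=snap("side","s4.png");w=snap("wrist","w4.png")
cv2.imwrite("pics/c4.png",np.hstack([cv2.resize(s["image"][220:400,180:360],(400,400),interpolation=cv2.INTER_CUBIC),cv2.resize(w["image"][100:480,130:510],(400,400))]))
E
```

```text
(no output)
```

View pics/c4.png

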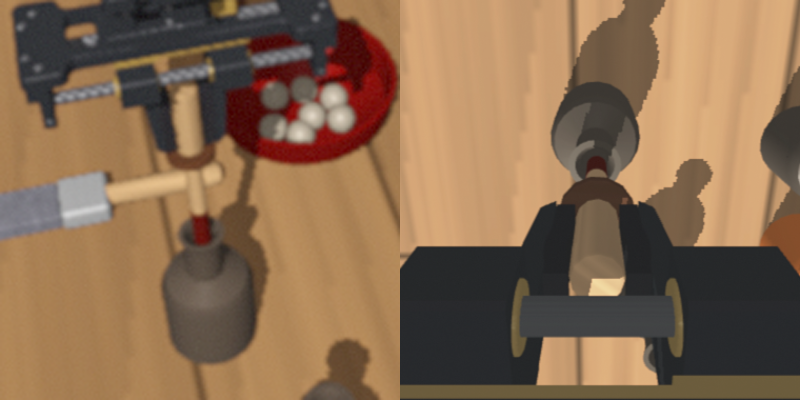

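The tip is inside vial B's mouth (crop (200,240)) with no load. Continuing slowly while straightening the rod.

Call:
{"method": "servo_tool", "body": {"targets": "0 0 -0.01 0;0 -0.002 -0.02 0;0 -0.004 -0.03 0;0 -0.006 -0.04 0;0 -0.008 -0.05 0;0 -0.01 -0.06 0;0 -0.012 -0.07 0;0 -0.014 -0.08 0;0 -0.015 -0.09 0;0 -0.016 -0.1 0;0 -0.017 -0.11 0;0 -0.017 -0.12 0;0 -0.018 -0.13 0;0 -0.018 -0.13 0;0 -0.018 -0.13 0"}}

```text
clock: 15.58
tool_pos: [451.2, -191.7, 134.4]
tool_rot: [-2.221, -2.221, 0.001]
ft_force: [0.0, 0.2, -1.2]
finger_gap: 0.198
grip_force: 8.0
```

Call:
{"method": "servo_tool", "body": {"targets": "0 0 -0.005 0;0 0 -0.01 0;0 0 -0.014 0;0 0 -0.018 0;0 0 -0.022 0;0 0 -0.022 0;0 0 -0.022 0;0 0 -0.022 0;0 0 -0.022 0"}}

```text
clock: 16.33
tool_pos: [451.6, -192.5, 124.5]
tool_rot: [2.221, 2.22, -0.0]
ft_force: [-1.7, 0.7, 7.3]
finger_gap: 0.2
grip_force: 8.0
```

```bash
python3 - <<'E'
from h import *
s=snap("side","s5.png");w=snap("wrist","w5.png");print(read_state()["tool_pos"],read_state()["ft_force"])
cv2.imwrite("pics/c5.png",np.hstack([cv2.resize(s["image"][220:400,180:360],(400,400),interpolation=cv2.INTER_CUBIC),cv2.resize(w["image"][100:480,130:510],(400,400))]))
E
```

```text
[ 451.55724805 -192.52853033  124.46954095] [-1.18573374  0.5113938   7.83036844]
```

View pics/c5.png

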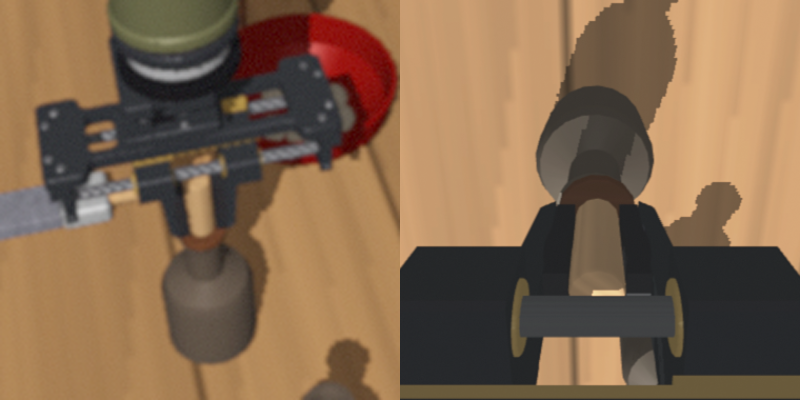

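The collar is on the mouth with a 7.5 N push and the vial is upright. Releasing and rising.

Call:
{"method": "servo_tool", "body": {"targets": "0 0 0.006 0;0 0 0.006 0;0 0 0.006 0;0 0 0.006 0;0 0 0.006 0;0 0 0.006 0;0 0 0.03 0;0 0 0.07 0;0 0 0.12 0;0 0 0.17 0;0 0 0.22 0;0 0 0.25 0;0 0 0.26 0;0 0 0.26 0", "fingers": 0.55}}

```text
clock: 17.6
tool_pos: [452.0, -192.0, 254.6]
tool_rot: [2.22, 2.22, 0.002]
ft_force: [0.4, -0.2, -0.9]
finger_gap: 0.55
grip_force: 0.0
```

```bash
python3 - <<'E'
from h import *
w=snap("wrist","w6.png");s=snap("side","s6.png");print(read_state()["tool_pos"])
print(proj(w,[451.5,-192,168]),proj(w,[451.5,-192,115]),proj(s,[451.5,-192,168]))
cv2.imwrite("pics/c6.png",np.hstack([cv2.resize(s["image"][220:400,180:360],(400,400),interpolation=cv2.INTER_CUBIC),cv2.resize(w["image"][100:480,130:510],(400,400))]))
E
```

```text
[ 450.90734703 -191.53279555  252.88748773]
[314.03079154 244.58917237] [314.36848459 221.84985841] [267.22602453 301.15412436]
```

View pics/c6.png

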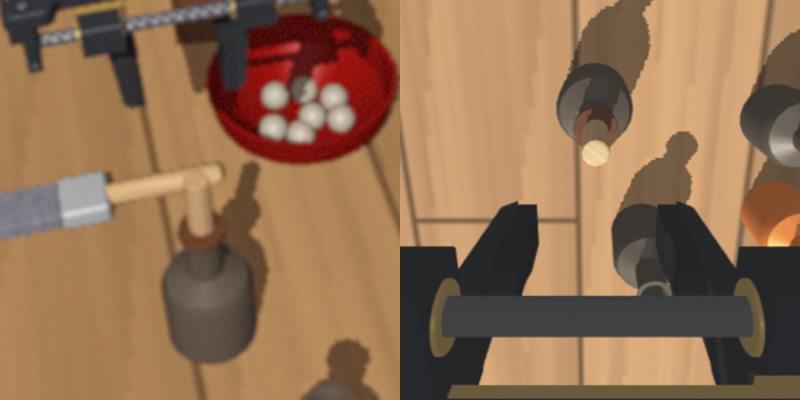

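The short rod is seated upright in vial B (handle top at (595,152) in the wrist crop). On to the long rod.

Call:
{"method": "servo_tool", "body": {"targets": "0.01 0.05 0 0;0.02 0.12 0 0;0.03 0.19 0 0;0.04 0.26 0 0;0.05 0.33 0 0;0.065 0.4 0 0;0.08 0.47 0 0;0.09 0.54 0 0;0.1 0.61 0 0;0.11 0.68 0 0;0.12 0.75 0 0;0.135 0.82 0 0;0.15 0.88 0 0;0.16 0.94 0 0;0.165 0.98 0 0;0.166 1 0 0;0.166 1 0 0;0.166 1 0 0;0.166 1 0 0", "newtons": 60}}

```text
clock: 19.28
tool_pos: [534.5, 305.6, 253.2]
tool_rot: [2.223, 2.218, -0.004]
ft_force: [-0.0, 0.7, 0.2]
finger_gap: 0.548
grip_force: 0.0
```

```bash
python3 - <<'E'
from h import *
w=snap("wrist","w7.png");print(read_state()["tool_pos"])
print(proj(w,[534,318.5,201]),proj(w,[534,318.5,111]))
i=w["image"].astype(int);m=(i[...,2]>215)&(i[...,1]>170)
m[:150]=0;m[320:]=0;m[:,:250]=0;m[:,390:]=0
n,l,st,ce=cv2.connectedComponentsWithStats(m.astype(np.uint8))
for k in range(1,n):
    if st[k,4]>60:print(st[k],ce[k],onz(w,*ce[k],201))
E
```

```text
[534.69109393 305.57567245 253.49020099]
[313.99732693 243.18343983] [314.96967702 204.55147507]
[301 230  30  28 644] [315.02484472 243.92546584] [534.56462085 318.06598569 201.        ]
```

The wrist view puts the long handle top at (315,244), i.e. (534.6, 318.1). Grasping.

Call:
{"method": "servo_tool", "body": {"targets": "0 0.015 0 0;0 0.025 0 0;0 0.025 0 0;0 0.025 -0.02 0;0 0.025 -0.06 0;0 0.025 -0.1 0;0 0.025 -0.14 0;0 0.025 -0.18 0;0 0.025 -0.205 0;0 0.025 -0.217 0;0 0.025 -0.217 0;0 0.025 -0.217 0;0 0.025 -0.217 0"}}

```text
clock: 20.42
tool_pos: [535.1, 321.0, 146.1]
tool_rot: [2.221, 2.221, 0.003]
ft_force: [-0.0, -0.4, -0.4]
finger_gap: 0.547
grip_force: 0.0
```

Call:
{"method": "servo_tool", "body": {"targets": "0 0 0 0;0 0 0 0;0 0 0 0;0 0 0 0;0 0 0 0;0 0 0 0;0 0 0 0;0 0 0 0;0 0 0 0;0 0 0 0;0 0 0 0;0 0 0 0", "fingers": 0}}

```text
clock: 21.42
tool_pos: [534.4, 320.8, 145.3]
tool_rot: [2.221, 2.222, 0.0]
ft_force: [-0.0, -0.2, 2.1]
finger_gap: 0.193
grip_force: 60.0
```

Call:
{"method": "servo_tool", "body": {"targets": "0 0 0.01 0;0 0 0.03 0;0 0 0.05 0;0 0 0.08 0;0 0 0.11 0;0 0 0.14 0;0 0 0.17 0;0 0 0.2 0;0 0 0.22 0;0 0 0.23 0;0 0 0.23 0;0 0 0.23 0"}}

```text
clock: 22.42
tool_pos: [534.2, 320.6, 260.1]
tool_rot: [-2.221, -2.222, 0.0]
ft_force: [0.1, 0.6, -1.4]
finger_gap: 0.19
grip_force: 60.0
```

```bash
python3 - <<'E'
from h import *
s=snap("side","s8.png");t=snap("top","t8.png");print(read_state()["tool_pos"])
i=t["image"].astype(int);m=(i.min(2)>110)
m[:200]=0;m[290:]=0;m[:,:285]=0;m[:,380:]=0
n,l,st,ce=cv2.connectedComponentsWithStats(m.astype(np.uint8))
for k in range(1,n):
    if st[k,4]>8:print("bead",st[k,4],ce[k].round(1),onz(t,*ce[k],20).round(1))
x0,y0,x1,y1=270,190,390,300;i=i[y0:y1,x0:x1]
m=((i[...,2]>60)&(i[...,2]>2.2*i[...,1])).astype(np.uint8)
k=max(cv2.findContours(m,0,1)[0],key=cv2.contourArea).reshape(-1,2)+[x0,y0]
h=cv2.convexHull(k.astype(np.int32)).reshape(-1,2)
P=np.array([onz(t,*p,66)[:2] for p in h]);A=np.c_[2*P,np.ones(len(P))]
r=np.linalg.lstsq(A,(P**2).sum(1),rcond=None)[0];print("bowl",r[:2].round(1),np.sqrt(r[2]+r[:2]@r[:2]).round(1))
E
```

```text
[533.88653315 320.43469971 259.33426377]
bead 72 [328.9 234. ] [ 5.962e+02 -4.000e-01  2.000e+01]
bead 70 [341.7 234. ] [595.7 -26.6  20. ]
bead 74 [321.1 245.5] [573.   16.3  20. ]
bead 70 [337.5 245.2] [572.8 -17.4  20. ]
bead 72 [346.7 252.6] [557.  -35.9  20. ]
bead 72 [321.8 258.3] [546.6  15.5  20. ]
bead 70 [340.4 262.7] [536.6 -22.4  20. ]
bowl [566.5  -8.1] 79.9
```

View pics/t8.png

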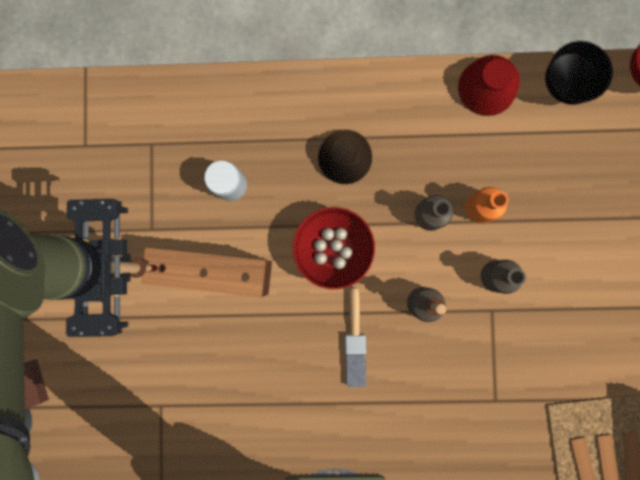

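The bowl has shifted slightly to (566,-9), with all 7 beads inside; the vials are unmoved. Entering the gap at (556,-4).

Call:
{"method": "servo_tool", "body": {"targets": "0 -0.03 0 0;0.005 -0.08 0 0;0.01 -0.14 0 0;0.015 -0.2 0 0;0.02 -0.27 0 0;0.025 -0.34 0 0;0.03 -0.41 0 0;0.035 -0.48 0 0;0.04 -0.54 0 0;0.044 -0.6 0 0;0.044 -0.63 0 0;0.044 -0.649 0 0;0.044 -0.649 0 0;0.044 -0.649 0 0;0.044 -0.649 -0.04 0;0.044 -0.649 -0.08 0;0.044 -0.649 -0.12 0;0.044 -0.649 -0.15 0;0.044 -0.649 -0.17 0;0.044 -0.649 -0.18 0"}}

```text
clock: 24.18
tool_pos: [555.7, -1.9, 168.8]
tool_rot: [-2.217, -2.223, 0.001]
ft_force: [0.4, -0.1, -0.7]
finger_gap: 0.189
grip_force: 60.0
```

Call:
{"method": "servo_tool", "body": {"targets": "0 0 -0.01 0;0 0 -0.02 0;0 0 -0.03 0;0 0 -0.04 0;0 0 -0.05 0;0 0 -0.058 0;0 0 -0.058 0;0 0 -0.058 0"}}

```text
clock: 24.85
tool_pos: [556.4, -3.8, 141.1]
tool_rot: [-2.221, -2.221, 0.0]
ft_force: [0.1, -0.7, -0.3]
finger_gap: 0.191
grip_force: 60.0
```

Call:
{"method": "servo_tool", "body": {"targets": "0.005 0.02 0 0;0.012 0.036 0 0;0.022 0.042 0 0;0.04 0.039 0 0;0.055 0.03 0 0;0.067 0.016 0 0;0.073 -0.001 0 0;0.073 -0.019 0 0;0.067 -0.036 0 0;0.055 -0.05 0 0;0.04 -0.059 0 0;0.022 -0.062 0 0;0.004 -0.059 0 0;-0.011 -0.05 0 0;-0.023 -0.036 0 0;-0.029 -0.019 0 0;-0.029 -0.001 0 0;-0.023 0.016 0 0;-0.011 0.03 0 0;0.004 0.039 0 0"}}

```text
clock: 26.52
tool_pos: [556.6, 15.6, 140.7]
tool_rot: [-2.219, -2.221, 0.008]
ft_force: [-0.2, -5.2, 1.4]
finger_gap: 0.188
grip_force: 60.0
```

Call:
{"method": "servo_tool", "body": {"targets": "0.018 0.003 0 0;0.036 0 0 0;0.051 -0.009 0 0;0.063 -0.023 0 0;0.069 -0.04 0 0;0.069 -0.058 0 0;0.063 -0.075 0 0;0.051 -0.089 0 0;0.036 -0.098 0 0;0.018 -0.101 0 0;0 -0.098 0 0;-0.015 -0.089 0 0;-0.027 -0.075 0 0;-0.033 -0.058 0 0;-0.033 -0.04 0 0;-0.027 -0.023 0 0;-0.015 -0.009 0 0;0 0 0 0"}}

```text
clock: 28.02
tool_pos: [555.7, 15.3, 140.4]
tool_rot: [-2.219, -2.22, 0.01]
ft_force: [-3.3, -2.1, 1.2]
finger_gap: 0.19
grip_force: 60.0
```

Call:
{"method": "servo_tool", "body": {"targets": "0.018 0.003 0 0;0.036 0 0 0;0.051 -0.009 0 0;0.063 -0.023 0 0;0.069 -0.04 0 0;0.069 -0.058 0 0;0.063 -0.075 0 0;0.051 -0.089 0 0;0.036 -0.098 0 0;0.018 -0.101 0 0;0 -0.098 0 0;-0.015 -0.089 0 0;-0.027 -0.075 0 0;-0.033 -0.058 0 0;-0.033 -0.04 0 0;-0.027 -0.023 0 0;-0.015 -0.009 0 0;0 0 0 0"}}

```text
clock: 29.52
tool_pos: [555.6, 14.1, 140.6]
tool_rot: [-2.221, -2.219, 0.011]
ft_force: [-1.5, -3.6, 1.8]
finger_gap: 0.189
grip_force: 60.0
```

Call:
{"method": "servo_tool", "body": {"targets": "0 0 0 0;0.005 -0.01 0.01 0;0.01 -0.02 0.03 0;0.015 -0.03 0.06 0;0.02 -0.04 0.1 0;0.02 -0.04 0.14 0;0.02 -0.04 0.18 0;0.02 -0.04 0.22 0;0.02 -0.04 0.26 0;0.02 -0.04 0.29 0;0.02 -0.04 0.3 0;0.02 -0.04 0.3 0"}}

```text
clock: 30.52
tool_pos: [568.7, -3.9, 292.2]
tool_rot: [2.221, 2.221, 0.003]
ft_force: [0.1, 0.2, -0.2]
finger_gap: 0.187
grip_force: 60.0
```

```bash
python3 - <<'E'
from h import *
s=snap("side","s9.png");p=read_state()["tool_pos"];print(p,proj(s,p-[0,0,125]))
E
```

```text
[568.07171231  -3.96331929 291.05181096] [313.71802482 211.03786489]
```

View pics/s9.png

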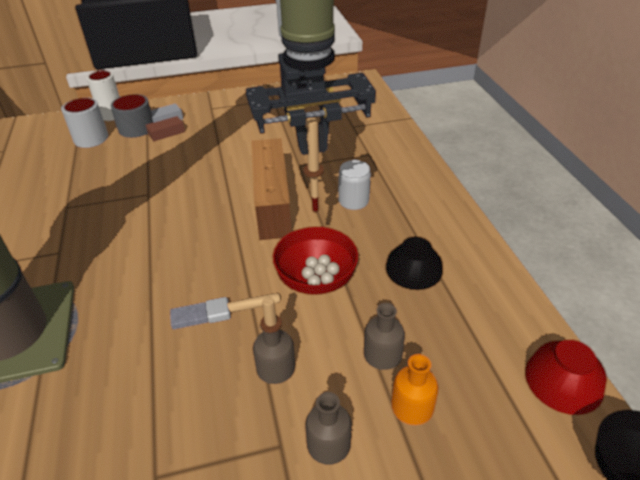

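All beads are in, and the vials are unmoved (A mouth (386,309), C mouth (328,403)). Taking the long rod over vial C.

Call:
{"method": "servo_tool", "body": {"targets": "-0.01 -0.03 0 0;-0.02 -0.08 0 0;-0.03 -0.14 0 0;-0.04 -0.2 0 0;-0.05 -0.27 0 0;-0.065 -0.34 0 0;-0.08 -0.41 0 0;-0.095 -0.48 0 0;-0.105 -0.54 0 0;-0.115 -0.6 0 0;-0.125 -0.65 0 0;-0.131 -0.682 0 0;-0.131 -0.682 0 0;-0.131 -0.682 0 0;-0.131 -0.682 0 0;-0.131 -0.682 0 0;-0.131 -0.682 0 0", "newtons": 12}}

```text
clock: 31.98
tool_pos: [503.6, -343.5, 291.0]
tool_rot: [-2.218, -2.224, -0.001]
ft_force: [-0.6, 0.3, -0.3]
finger_gap: 0.201
grip_force: 12.0
```

```bash
python3 - <<'E'
from h import *
s=snap("side","s10.png");w=snap("wrist","w10.png");p=read_state()["tool_pos"];print(p)
print("tip",proj(s,p-[0,0,125]),proj(w,p-[0,0,125]),"mouth",proj(s,[502.8,-344.6,112]),proj(w,[502.8,-344.6,112]))
for nm,im,(x0,y0,x1,y1) in(("side",s,(295,330,360,410)),("wrist",w,(285,180,350,300))):
    i=im["image"].astype(int);m=(i[...,2]>1.9*i[...,1])&(i[...,2]>35);k=np.zeros_like(m);k[y0:y1,x0:x1]=m[y0:y1,x0:x1]
    y,x=np.where(k);print(nm,[(int(r),int(x[y==r].min()),int(x[y==r].max())) for r in np.unique(y)][::2])
cv2.imwrite("pics/c10.png",np.hstack([cv2.resize(s["image"][300:480,240:420],(400,400),interpolation=cv2.INTER_CUBIC),cv2.resize(w["image"][100:480,130:510],(400,400))]))
E
```

```text
[ 503.41497289 -344.12198779  291.26518919]
tip [327.33788907 379.918592  ] [315.25214791 228.02084694] mouth [327.5260052  402.93670416] [314.81492291 210.52089298]
side [(370, 325, 332), (372, 325, 332), (374, 325, 332), (376, 325, 332), (378, 325, 332), (380, 326, 332), (382, 327, 331)]
wrist [(229, 316, 317), (231, 313, 321), (233, 311, 323), (235, 311, 324), (237, 311, 324), (239, 310, 324), (241, 310, 324)]
```

View pics/c10.png

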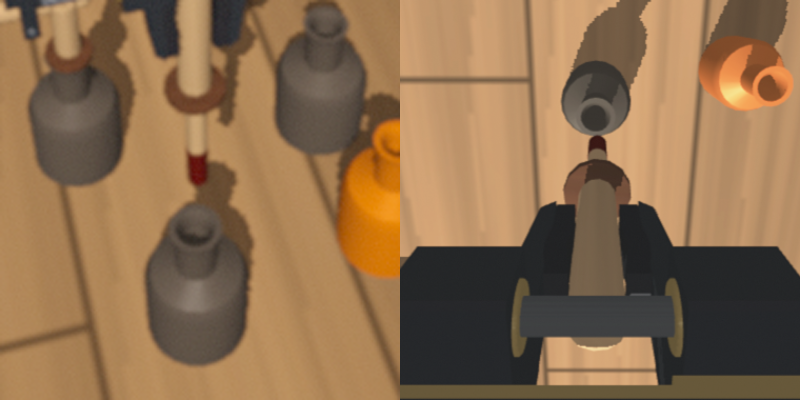

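The tip's axis is about 3 mm towards -y; x is fine. Inserting with a 3 mm correction.

Call:
{"method": "servo_tool", "body": {"targets": "0 0.007 -0.02 0;0 0.007 -0.05 0;0 0.007 -0.08 0;0 0.007 -0.1 0;0 0.007 -0.11 0;0 0.007 -0.12 0;0 0.007 -0.13 0;0 0.007 -0.14 0;0 0.007 -0.15 0;0 0.007 -0.15 0;0 0.007 -0.15 0", "newtons": 10}}

```text
clock: 33.0
tool_pos: [502.9, -341.8, 216.1]
tool_rot: [-2.221, -2.221, -0.0]
ft_force: [0.1, 0.2, -0.5]
finger_gap: 0.197
grip_force: 10.0
```

Call:
{"method": "servo_tool", "body": {"targets": "0 0 -0.01 0;0 0 -0.02 0;0 -0.001 -0.03 0;0 -0.002 -0.04 0;0 -0.003 -0.05 0;0 -0.004 -0.06 0;0 -0.005 -0.07 0;0 -0.006 -0.08 0;0 -0.006 -0.09 0;0 -0.006 -0.1 0;0 -0.006 -0.11 0;0 -0.006 -0.115 0;0 -0.006 -0.115 0;0 -0.006 -0.115 0"}}

```text
clock: 34.17
tool_pos: [502.8, -344.6, 158.4]
tool_rot: [-2.221, -2.221, 0.0]
ft_force: [-0.2, 1.1, -0.5]
finger_gap: 0.199
grip_force: 10.0
```

Smooth so far; the final push, about 10 mm.

Call:
{"method": "servo_tool", "body": {"targets": "0 0 -0.004 0;0 0 -0.008 0;0 0 -0.012 0;0 0 -0.016 0;0 0 -0.019 0;0 0 -0.019 0;0 0 -0.019 0;0 0 -0.019 0"}}

```text
clock: 34.83
tool_pos: [503.3, -346.4, 151.3]
tool_rot: [2.22, 2.218, -0.001]
ft_force: [-2.8, 0.9, 11.2]
finger_gap: 0.2
grip_force: 10.0
```

```bash
python3 - <<'E'
from h import *
s=snap("side","s11.png");w=snap("wrist","w11.png")
cv2.imwrite("pics/c11.png",np.hstack([cv2.resize(s["image"][300:480,240:420],(400,400),interpolation=cv2.INTER_CUBIC),cv2.resize(w["image"][100:480,130:510],(400,400))]))
E
```

```text
(no output)
```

View pics/c11.png

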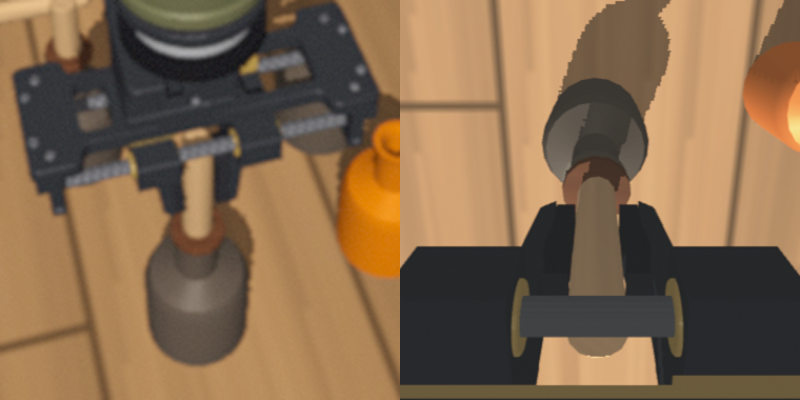

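The collar sits on the mouth with an 11 N push. Releasing and rising clear.

Call:
{"method": "servo_tool", "body": {"targets": "0 0 0.007 0;0 0 0.007 0;0 0 0.007 0;0 0 0.007 0;0 0 0.007 0;0 0 0.007 0;0 0 0.007 0;0 0 0.03 0;0 0 0.07 0;0 0 0.12 0;0 0 0.17 0;0 0 0.22 0;0 0.02 0.27 0;0 0.06 0.3 0;0 0.1 0.3 0;0 0.1 0.3 0;0 0.1 0.3 0", "fingers": 0.55}}

```text
clock: 36.35
tool_pos: [503.2, -293.9, 300.1]
tool_rot: [2.218, 2.224, 0.001]
ft_force: [0.1, 0.1, 0.7]
finger_gap: 0.55
grip_force: 0.0
```

```bash
python3 - <<'E'
from h import *
s=snap("side","s12.png");print(read_state()["tool_pos"],proj(s,[503,-345,208]),proj(s,[503,-345,115]))
E
```

```text
[ 502.7546279  -295.18323017  299.67562283] [326.74391036 361.53553791] [327.71456137 401.9660756 ]
```

View pics/s12.png

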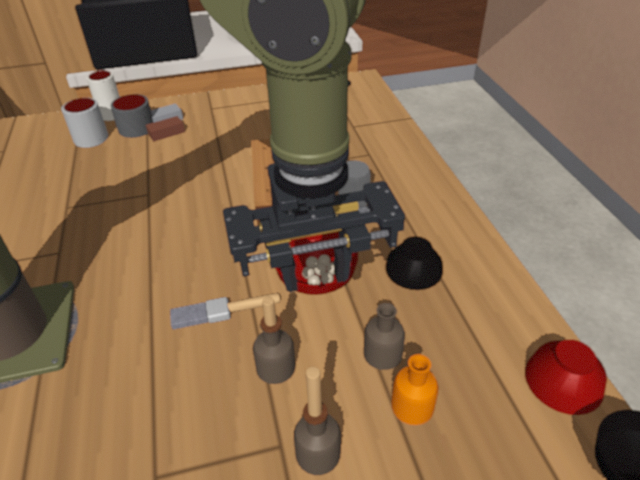

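The side view shows vial C displaced a few cm, with its mouth now at (316,412). That's probably the announced knock: it stands upright with the long rod seated, handle top at (314,372). I've reached my picture limit, so I'll check numerically that everything is upright and at rest.

Call:
{"method": "servo_tool", "body": {"targets": "0 0.03 0 0;0 0.06 0 0;0 0.1 0 0;0 0.16 0 0;0 0.22 0 0;0 0.28 0 0;0 0.34 0 0;0 0.4 0 0;0 0.46 0 0;0 0.52 0 0;0 0.58 0 0;0 0.62 0 0;0 0.66 0 0;0 0.7 0 0;0 0.7 0 0;0 0.7 0 0;0 0.7 0 0;0 0.7 0 0"}}

```text
clock: 37.9
tool_pos: [502.7, 53.9, 299.2]
tool_rot: [2.223, 2.219, -0.001]
ft_force: [-0.3, -0.5, -0.2]
finger_gap: 0.545
grip_force: 0.0
```

```bash
python3 - <<'E'
from h import *
def stats(im,box,f):
    x0,y0,x1,y1=box;i=im["image"][y0:y1,x0:x1].astype(int)
    n,l,st,ce=cv2.connectedComponentsWithStats(f(i).astype(np.uint8))
    k=1+st[1:,4].argmax();return st[k,:4]+[x0,y0,0,0],(ce[k]+[x0,y0]).round(1)
collar=lambda i:(i[...,2]>1.7*i[...,1])&(i[...,1]<75)&(i[...,2]>50)&(i[...,2]<160)
vial=lambda i:(i.max(2)<115)&(i.max(2)-i.min(2)<25)
ss=[snap("side") for _ in range(2)];t=snap("top")
print("motion",np.abs(ss[0]["image"][290:480,220:450].astype(int)-ss[1]["image"][290:480,220:450]).mean())
s=ss[1]
print("C side vial",stats(s,(285,385,350,480),vial),"A",stats(s,(355,295,412,370),vial),"B",stats(s,(245,310,300,385),vial))
print("C collar side",stats(s,(295,385,340,440),collar),"top",stats(t,(480,250,560,330),collar))
print("B collar side",stats(s,(255,315,290,340),collar),"top",stats(t,(415,290,450,325),collar))
def tri(a,b):
    (c1,d1),(c2,d2)=ray(t,*a),ray(s,*b)
    d1/=np.linalg.norm(d1);d2/=np.linalg.norm(d2)
    k=np.linalg.lstsq(np.c_[d1,-d2],c2-c1,rcond=None)[0]
    p,q=c1+k[0]*d1,c2+k[1]*d2
    return ((p+q)/2).round(1),np.linalg.norm(p-q).round(1)
wood=lambda i:(i[...,2]>185)&(i[...,1]>130)
h=stats(t,(500,255,570,330),wood),stats(s,(300,360,330,412),wood);print("C handle blobs top/side",h)
print("collar C",tri(stats(t,(480,250,560,330),collar)[1],stats(s,(295,385,340,440),collar)[1]))
b=stats(t,(290,200,385,295),lambda i:(i[...,2]>2.2*i[...,1])&(i[...,2]>60));print("bowl",b)
i=t["image"][200:295,285:385].astype(int);n,l,st,ce=cv2.connectedComponentsWithStats((i.min(2)>110).astype(np.uint8));print("beads",[int(a) for a in st[1:,4] if a>8])
# side line fit of long handle vs vertical through collar
c=stats(s,(295,385,340,440),collar)[1]; P=onz(s,*c,117);print("P",P.round(1),"expected handle top",proj(s,P+[0,0,91]),"low",proj(s,P+[0,0,10]))
cv2.imwrite("pics/s13.png",s["image"])
for y in(372,380,390,400):
    r=s["image"][y,300:332].astype(int);print(y,[int(v) for v in r[:,1]])
E
```

```text
motion 1.3618993135011441
C side vial (array([295, 415,  46,  59]), array([319. , 445.3])) A (array([365, 304,  39,  64]), array([383.7, 338.9])) B (array([254, 330,  41,  53]), array([275.9, 356.7]))Traceback (most recent call last):
  File "<stdin>", line 12, in <module>
  File "<stdin>", line 5, in stats
ValueError: attempt to get argmax of an empty sequence
```

```bash
python3 - <<'E'
from h import *
s=cv2.imread("pics/s13.png") if __import__("os").path.exists("pics/s13.png") else None
S=snap("side","s14.png");T=snap("top","t14.png")
i=S["image"].astype(int);t=T["image"].astype(int)
print("px collar side",i[412,316],i[416,316],"B",i[329,271])
# dark red-brown: low saturation difference from vial: r-b
for nm,im,box in(("Cside",i,(295,400,345,430)),("Bside",i,(255,318,290,345)),("Ctop",t,(495,255,570,330)),("Btop",t,(415,290,460,325))):
    x0,y0,x1,y1=box;q=im[y0:y1,x0:x1];m=(q[...,2]-q[...,0]>30)&(q[...,2]<150)
    n,l,st,ce=cv2.connectedComponentsWithStats(m.astype(np.uint8));print(nm,[(st[k].tolist()[:5],(ce[k]+[x0,y0]).round(1).tolist()) for k in range(1,n) if st[k,4]>25])
g=lambda im,y,a,b:[int(v) for v in im[y,a:b,0]]
for y in(370,374,380,388,396,404):print(y,g(i,y,300,332))
b=t[200:295,285:385];n,l,st,ce=cv2.connectedComponentsWithStats((b.min(2)>110).astype(np.uint8));print("beads",[(int(st[k,4]),(ce[k]+[285,200]).round().tolist()) for k in range(1,n) if st[k,4]>8])
E
```

```text
px collar side [103 145 181] [ 80 115 151] B [ 44  65 106]
Cside [([0, 0, 50, 30, 711], [323.9, 413.4])]
Bside [([0, 0, 35, 24, 441], [272.2, 326.1])]
Ctop [([0, 12, 48, 37, 424], [523.4, 287.1]), ([0, 53, 75, 4, 218], [532.1, 309.6])]
Btop [([0, 0, 30, 32, 270], [433.5, 306.8]), ([32, 20, 13, 3, 35], [453.3, 311.1])]
370 [85, 86, 84, 82, 84, 85, 93, 105, 110, 110, 110, 111, 109, 110, 111, 110, 111, 109, 106, 97, 88, 88, 91, 83, 72, 52, 48, 45, 45, 46, 46, 43]
374 [87, 87, 86, 87, 82, 85, 97, 107, 112, 115, 111, 114, 112, 113, 114, 114, 114, 115, 111, 98, 87, 88, 84, 72, 53, 45, 44, 47, 47, 46, 46, 45]
380 [86, 87, 88, 87, 84, 86, 85, 88, 96, 103, 105, 110, 111, 109, 108, 107, 100, 97, 89, 81, 66, 57, 48, 44, 47, 47, 48, 46, 48, 48, 43, 48]
388 [87, 86, 85, 87, 85, 84, 85, 87, 94, 101, 104, 104, 108, 109, 108, 106, 102, 96, 92, 80, 65, 48, 45, 46, 47, 49, 49, 45, 49, 47, 44, 50]
396 [84, 84, 87, 88, 85, 88, 84, 84, 94, 97, 103, 106, 107, 106, 106, 105, 102, 98, 93, 79, 69, 53, 48, 45, 41, 48, 45, 51, 50, 47, 45, 44]
404 [89, 86, 86, 85, 80, 69, 56, 56, 77, 92, 100, 104, 105, 107, 106, 106, 102, 96, 91, 84, 69, 52, 36, 32, 42, 43, 48, 47, 47, 49, 45, 43]
beads [(172, [334.0, 239.0]), (9, [378.0, 230.0]), (170, [323.0, 245.0]), (83, [346.0, 241.0]), (79, [347.0, 254.0]), (80, [335.0, 257.0]), (68, [379.0, 267.0]), (20, [318.0, 291.0]), (54, [357.0, 291.0])]
```

```bash
python3 -c "
from cell import *
print(close_job())"
```

```text
the job is handed in; nothing more can be done
None
```

I scoured the short and the long rod (the only two present), seated them in vials B and C, left all seven beads in the bowl, and handed the job in. The result isn't known yet: vial C shifted a few centimetres around release (probably the announced knock), its uprightness was checked only from the side view, and I viewed 15 pictures, one over the limit.

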